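# Battery load test with a three-position hold button

### The job

Test the red battery pack: set it on top of the narrow blue test stand, centred and lengthwise along the stand's pad, and let go of it. Then press the white-capped plunger of the grey button box half way down (about 15 mm), so that the collar's rim lies in the green band of the stem, never through to the bottom, and finish while still holding it pressed there. Leave the yellow and green packs and everything else on the bench where they are.

Things in the scene. Friction and masses are not known exactly. Their poses are not given: they have to be found in the camera images.
- pack_red: The battery pack to test, loose, about 0.3 kg: a black box 92 x 50 x 30 mm (x, y, z) with a red rail block 74 x 34 x 12 mm centred on top, 42 mm high in all. Origin at the centre of its underside, x along its length, z up. It starts flat on the bench and can be gripped from above across the 50 mm width of its black body.
- pack_yellow: A pack of the same shape and size with a yellow rail block. Loose; to be left alone. Origin at the centre of its underside.
- pack_green: A pack of the same shape and size with a green rail block. Loose; to be left alone. Origin at the centre of its underside.
- dock: The blue test stand, fixed to the bench: base plate 120 x 90 x 12 mm, a column 50 x 26 mm, and on it a flat black rubber pad 76 x 34 mm with two brass strips along it; the pad's top is 70 mm above the bench. It has no stops or rims, and the pad is narrower than a pack. Origin at the centre of its underside, x along the length of the pad, z up.
- dock_top (a point): Centre of the top of the test stand's pad, 70 mm above the bench; axes as dock.
- button_box: Grey button box 95 x 85 x 50 mm, fixed to the bench, with a dark round collar (44 mm diameter, 5 mm high) on top, its rim 55 mm above the bench, through which the vertical plunger slides. Origin at the centre of its underside, z up; the plunger stands on its axis.
- plunger (a joint): Travel of the plunger, in m: 0 released, grows as it is pressed down, stop at 0.028. It springs back: about 5 N starts it, 0.4 N more for each mm, about 11 N at 15 mm. The stem (24 mm diameter) is white at the bottom, then has a green band, then red up to the cap; the rim of the collar lies in the green band from 0.011 to 0.019 m of travel, the half-way position 0.015 being its middle.
- plunger_top (a point): Centre of the flat top of the plunger's white cap (50 mm diameter, 12 mm thick): 97 mm above the bench when released; it goes down with the plunger.
- label_roll: Bystander: roll of white paper labels lying flat, 96 mm diameter, 35 mm high, loose. Origin at the centre of its underside.
- screwdriver: Bystander: a loose screwdriver lying on the bench. Origin under its middle.
- wrench: Bystander: a loose steel wrench lying on the bench. Origin under its middle.
- oil_bottle: Bystander: a closed clear bottle, 56 mm diameter, 140 mm high, standing loose. Origin at the centre of its underside.
Not all that is in view belongs to the job. Of the things like the button_box, leave any that is orange; of the rest the larger one is meant.

How it is judged:
By the outcome, as a careful person would: the job done as asked, in the order asked, and still so for the second after the job is handed in, while the arm keeps its last pose, push and grip.
It also fails if it takes over 51 s, if anything falls off the work surface, if the arm or the gripper's body presses on something with over 40 N, if the wrist force passes 120 N, or if a joint passes its speed limit or range.

### The arm

A 6-joint arm with a two-finger parallel gripper is mounted at the origin on the work surface. World frame = base frame: x ahead of the robot, y to its left, z up, the work surface at z = 0. Lengths are in m, angles in degrees, forces in N, time in s.
With the tool pointing down it reaches from about 0.35 to 0.875 m from the base axis. Payload 4.2 kg.
Tool frame: the origin (TCP) lies between the finger pads; the fingertips stand 19 mm ahead of it and the grasp point (between the pads) is the TCP; z points along the fingers, y is the line along which they close (so a half turn about z gives the same grasp; the last joint's range is limited). The gripper opens to 87 mm and grips with 3 to 60 N. Pads are 19 mm wide; open, the fingers measure 117 mm over their backs; the gripper's body (75 mm by 190 mm) begins 51 mm behind the grasp point.
Start: joints at [-58.064, 22.042, 0.453, 0, -68.411, -14.817], TCP at [0.184, -0.597, 0.242] pointing down, gripper open.
Joint ranges: [-179.83, 179.83], [-69.29, 118.12], [-61.27, 80.66], [-181.25, 117.63], [-171.15, -9.14], [-177.46, 177.46]. Speed limits (degrees/s): [159.86, 159.86, 180, 180, 180, 180].

### API

Orientations are given as a 3x3 rotation matrix whose columns are the frame's x, y, z axes.
In Python, from station import r gives the robot as it stands.
- The arm moves only by the tool drive_tool, never from a script. Its argument "steps" is one flat list of numbers, 7 for each row, row after row: the turn, a rotation vector about the tool's x, y, z in rad, then the shift along the tool's x, y, z in m, then the opening, from 0 (shut) to 1 (fully open). A call has 1 to 10 rows; each row shifts and turns the commanded pose from where the row before left it, along the tool's axes as they then stand; what a row does not reach is not made up. A row lasts 1/12 s, in which the tool goes at most 41.7 mm and 7.16 degrees, less where a joint would pass 70% of its speed; a pose out of reach is approached as far as the arm can. A call is refused whole if a number of a shift passes 0.0417 or a number of a turn 0.125, either way. A call with a gripper value outside its range is refused whole. The fingers move at their own pace and stop on an object; the grip force is fixed at half the most. Time passes only in rows, so rows that do not move let the fingers close. It gives the time, the measured TCP pose, the force, the opening and the grip force at its end, in the units of the state.
- r.sense(): the state, without advancing time (a new reading comes with each control period).
- r.capture(name): name is "scene" or "top"; returns the picture (420x560x3 uint8, blue, green, red); there is no depth.
- r.camera_params(name): a dict with "camera_matrix" (3x3 intrinsics, pixels), "k1" (the pictures are not rectified: a ray, as slopes to the right and down, at radius r is drawn at 1 + k1 r^2 times it, then the intrinsics apply), "extrinsics" (4x4, takes a point from world to camera coordinates). Camera axes: x right, y down, z forward; pixel columns grow to the right and rows downward; lengths in m; the calibration is good to about 2 mm. A picture is of the moment at which its call begins. camera_params takes no time and is no camera call.
- r.finish_job(): hands the job in; it is judged then, once.
The state is a dict: "time_s": time; "joints": joint angles; "joint_velocities": joint speeds; "effort": joint torques, N m; "tcp_pos": TCP position; "ee_rot": TCP orientation; "wrist_force": force on the tool from outside, world axes, zero at the start; "moment": the same for the moment, N m; "gripper_width": opening from 0.0 (shut) to 1.0 (fully open); "gripper_force": force on a finger pad.
Only numpy, scipy, OpenCV 4.12 (cv2) and the standard library are available. Lean on these libraries where they do the work, as an engineer would, in place of code of your own. Each camera call takes 0.05 s, during which the arm holds its last target. There are 200 camera calls.

## Working session

There is one attempt and no reset: what is moved stays moved. The work goes in short steps, Python scripts to look and compute and a tool call to move; the robot and the scene stay as the last step left them, time stands still between calls to the robot, and variables do not carry over. Pictures are saved under pics/ and viewed, at most 10 in all, crops included, and the job is handed in when it is done.

Besides the shell and the picture viewer there is one more tool, called as name(argument=value, ...) on one line, values as JSON. drive_tool: Moves the arm, as the interface text tells. Its arguments: {"type":"object","properties":{"steps":{"type":"array"}},"required":["steps"]}

```bash
mkdir -p pics; cat > h.py <<'E'
import numpy as np, cv2
from station import r
def ray(name,u,v):
    p=r.camera_params(name);K=np.array(p["camera_matrix"]);k=p["k1"];E=np.array(p["extrinsics"])
    d=np.linalg.inv(K)@[u,v,1];d=d[:2];s=d.copy()
    for _ in range(30): s=d/(1+k*(s@s))
    R=E[:3,:3];return -R.T@E[:3,3],R.T@np.array([s[0],s[1],1])
def onz(name,u,v,z):
    o,d=ray(name,u,v);return o+d*(z-o[2])/d[2]
def proj(name,P):
    p=r.camera_params(name);E=np.array(p["extrinsics"]);c=E[:3,:3]@np.array(P)+E[:3,3];s=c[:2]/c[2]
    s=s*(1+p["k1"]*(s@s));return (np.array(p["camera_matrix"])@[s[0],s[1],1])[:2]
E
python3 - <<'E'
from h import *
for n in("scene","top"):
    im=r.capture(n);cv2.imwrite(f"pics/{n}0.png",im)
    p=r.camera_params(n);print(n,p["camera_matrix"],p["k1"],ray(n,280,210))
print(r.sense())
E
```

```text
scene [[434.32049892   0.         272.71175008]
 [  0.         434.32049892 202.06749787]
 [  0.           0.           1.        ]] -0.07998641883815485 (array([ 0.98068267, -0.48221152,  0.78010251]), array([-0.41387023,  0.52371592, -0.74501564]))
top [[439.91644988   0.         277.4915974 ]
 [  0.         439.91644988 211.56153897]
 [  0.           0.           1.        ]] -0.001125808162781483 (array([0.48400894, 0.01186172, 1.05059745]), array([ 0.10416348, -0.02569584, -0.99425088]))
{'time_s': 0.1, 'joints': array([-5.80625817e+01,  2.20861638e+01,  3.88920575e-01, -2.34537491e-02,
       -6.84111073e+01, -1.48173577e+01]), 'joint_velocities': array([-0.03269745, -0.09460678,  0.24927596,  0.05271809, -0.13365559,
        0.05074959]), 'effort': array([ 4.87877139e-05, -3.91689420e+01,  1.87933606e+01,  4.23183426e+00,
        1.34898481e-02, -6.62650768e-05]), 'tcp_pos': array([ 0.18386196, -0.59683377,  0.24058476]), 'ee_rot': array([[-9.55734399e-01, -2.94230012e-01, -6.77336650e-04],
       [-2.94230768e-01,  9.55732699e-01,  1.80613932e-03],
       [ 1.15932393e-04,  1.92548276e-03, -9.99998140e-01]]), 'wrist_force': array([-0.84287036, -0.33139427,  0.04284876]), 'moment': array([ 0.03638087, -0.01641957,  0.03337308]), 'gripper_force': 0.0, 'gripper_width': 0.9997986326200854}
```

View pics/scene0.png

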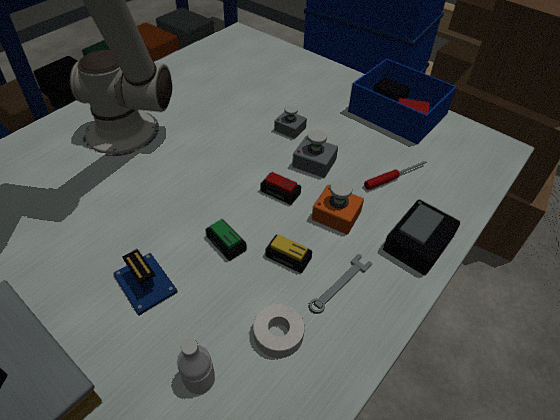

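View pics/top0.png

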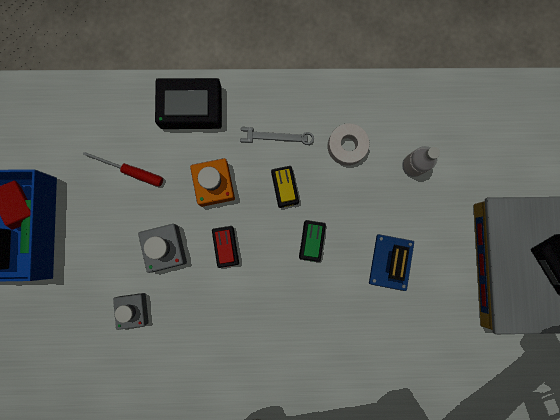

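The scene view shows the red pack at (281,187), the stand at (145,280), the grey boxes at (315,153) and (290,122), and the orange box at (338,207). In the top view:
- **Red candidates:** the pack at (226,247), the screwdriver handle at (142,175) and the block in the blue bin at (12,203). I choose the pack on the bench.
- **Button box candidates:** large grey at (162,247), small grey at (131,311) and orange at (212,182). I choose the large grey one.
- **Blue candidates:** the stand at (392,262) and the bin at (30,225). I choose the stand.

```bash
cat > m.py <<'E'
from h import *
im=cv2.imread("pics/top0.png");hsv=cv2.cvtColor(im,cv2.COLOR_BGR2HSV)
def blob(lo,hi,box):
    m=cv2.inRange(hsv,np.array(lo),np.array(hi));x0,y0,x1,y1=box;k=np.zeros_like(m);k[y0:y1,x0:x1]=m[y0:y1,x0:x1]
    cs=cv2.findContours(k,cv2.RETR_EXTERNAL,cv2.CHAIN_APPROX_NONE)[0];return max(cs,key=cv2.contourArea)
def rect(c,z,tag):
    P=np.array([onz("top",*q[0],z)[:2] for q in c],np.float32)*1000
    (cx,cy),(w,h),a=cv2.minAreaRect(P)
    if w<h:w,h,a=h,w,a+90
    print(tag,"centre",round(cx,1),round(cy,1),"size",round(w),round(h),"long axis deg",round(a%180,1))
rect(blob((0,120,60),(8,255,255),(200,215,250,275)),.042,"red rail")
rect(blob((0,0,0),(180,255,45),(205,220,245,272)),.03,"red body")
rect(blob((100,120,30),(125,255,255),(360,225,420,295)),.012,"base")
rect(blob((12,60,80),(35,255,255),(380,240,415,290)),.07,"brass strip")
rect(blob((0,0,0),(180,255,45),(380,236,418,288)),.07,"pad")
rect(blob((0,0,150),(180,40,255),(140,232,176,264)),.097,"cap")
c=np.vstack([im[215:300,115:255]]);d=im[215:300,350:430]
cv2.imwrite("pics/crop1.png",cv2.resize(np.hstack([c,d]),None,fx=3.5,fy=3.5,interpolation=cv2.INTER_CUBIC))
E
python3 m.py
```

```text
red rail centre 508.3 114.7 size 73 33 long axis deg 8.7
red body centre 508.2 113.2 size 91 51 long axis deg 8.6
base centre 466.4 -275.8 size 119 90 long axis deg 168.5
brass strip centre 465.0 -285.9 size 58 5 long axis deg 168.5
pad centre 464.8 -271.2 size 82 45 long axis deg 168.6Traceback (most recent call last):
  File "m.py", line 16, in <module>
    rect(blob((0,0,150),(180,40,255),(140,232,176,264)),.097,"cap")
         ~~~~^^^^^^^^^^^^^^^^^^^^^^^^^^^^^^^^^^^^^^^^^^
  File "m.py", line 5, in blob
    cs=cv2.findContours(k,cv2.RETR_EXTERNAL,cv2.CHAIN_APPROX_NONE)[0];return max(cs,key=cv2.contourArea)
                                                                             ~~~^^^^^^^^^^^^^^^^^^^^^^^^
ValueError: max() iterable argument is empty
```

```bash
sed -i 's/^rect(blob((0,0,150).*$/print(np.percentile(im[232:264,140:176].max(2),[5,50,80,95]))\nrect(blob((0,0,110),(180,60,255),(140,232,173,262)),.097,"cap")\nfor b in [(380,240,398,290),(399,240,415,290)]: rect(blob((12,60,80),(35,255,255),b),.07,"strip")/' m.py; python3 m.py
```

```text
red rail centre 508.3 114.7 size 73 33 long axis deg 8.7
red body centre 508.2 113.2 size 91 51 long axis deg 8.6
base centre 466.4 -275.8 size 119 90 long axis deg 168.5
brass strip centre 465.0 -285.9 size 58 5 long axis deg 168.5
pad centre 464.8 -271.2 size 82 45 long axis deg 168.6
[ 38.  85. 128. 130.]
cap centre 506.6 258.8 size 45 45 long axis deg 135.0
strip centre 468.5 -268.2 size 56 4 long axis deg 168.2
strip centre 465.0 -285.9 size 58 5 long axis deg 168.5
```

View pics/crop1.png

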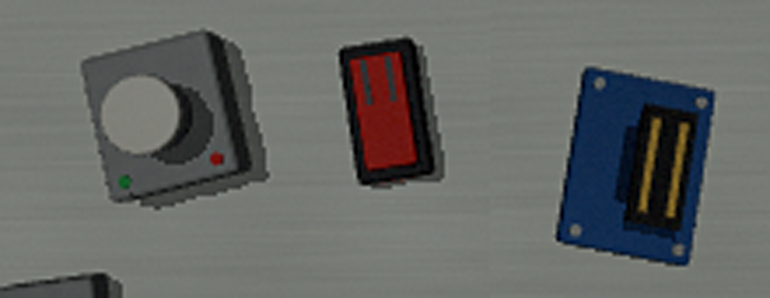

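The crop confirms the red pack, the large grey box and the stand. The measured sizes match (73x33, 91x51, 119x90). Targets are the pack at (508,114) 8.7°, the pad at (466.6,-276.5) 168.5° and the cap at (507,259).

```bash
cat > go.py <<'E'
import sys
from h import *
from scipy.spatial.transform import Rotation as Ro
x,y,z,a=map(float,sys.argv[1:5]);s=r.sense();R=np.array(s["ee_rot"]);a=np.radians(a)
T=np.array([[np.cos(a),np.sin(a),0],[np.sin(a),-np.cos(a),0],[0,0,-1]])
print("turn",Ro.from_matrix(R.T@T).as_rotvec().round(4))
d=np.array([x,y,z])-s["tcp_pos"]
print("shift in present axes",(R.T@d).round(4),"in final axes",(T.T@d).round(4))
print("t",s["time_s"],"tcp",s["tcp_pos"].round(4),"F",s["wrist_force"].round(1),"grip",s["gripper_force"],s["gripper_width"],"j6",s["joints"][5])
E
python3 go.py .5083 .114 .15 188.7
```

```text
turn [ 0.0019 -0.0003  0.1468]
shift in present axes [-0.5192  0.5837  0.0916] in final axes [-0.4282  0.6536  0.0906]
t 0.1 tcp [ 0.1839 -0.5968  0.2406] F [-0.8 -0.3  0. ] grip 0.0 0.9997986326200854 j6 -14.817357675810733
```

drive_tool(steps=[0,0,0.0734,0,0,0,1,0,0,0.0734,0,0,0,1,0,0,0,-0.0214,0.0327,0,1,0,0,0,-0.0214,0.0327,0,1,0,0,0,-0.0214,0.0327,0,1,0,0,0,-0.0214,0.0327,0,1,0,0,0,-0.0214,0.0327,0,1,0,0,0,-0.0214,0.0327,0,1,0,0,0,-0.0214,0.0327,0,1,0,0,0,-0.0214,0.0327,0,1])

```text
time_s: 0.93
tcp_pos: [0.3137, -0.3109, 0.2413]
ee_rot: [[-0.989, -0.151, -0.0], [-0.151, 0.989, 0.0], [0.0, 0.0, -1.0]]
wrist_force: [1.2, -0.3, 0.2]
gripper_width: 0.999
gripper_force: 0.0
```

drive_tool(steps=[0,0,0,-0.0214,0.0327,0,1,0,0,0,-0.0214,0.0327,0,1,0,0,0,-0.0214,0.0327,0,1,0,0,0,-0.0214,0.0327,0,1,0,0,0,-0.0214,0.0327,0,1,0,0,0,-0.0214,0.0327,0,1,0,0,0,-0.0214,0.0327,0,1,0,0,0,-0.0214,0.0327,0,1,0,0,0,-0.0214,0.0327,0,1,0,0,0,-0.0214,0.0327,0,1])

```text
time_s: 1.77
tcp_pos: [0.4757, 0.0448, 0.2414]
ee_rot: [[-0.988, -0.152, -0.0], [-0.152, 0.988, 0.0], [0.0, 0.0, -1.0]]
wrist_force: [1.3, -1.0, -1.0]
gripper_width: 0.997
gripper_force: 0.0
```

drive_tool(steps=[0,0,0,-0.0214,0.0327,0,1,0,0,0,-0.0214,0.0327,0,1,0,0,0,0,0,0.03,1,0,0,0,0,0,0.03,1,0,0,0,0,0,0.03,1,0,0,0,0,0,0,1,0,0,0,0,0,0,1,0,0,0,0,0,0,1])

```text
time_s: 2.43
tcp_pos: [0.5091, 0.1142, 0.153]
ee_rot: [[-0.988, -0.152, 0.002], [-0.152, 0.988, 0.0], [-0.002, 0.0, -1.0]]
wrist_force: [1.2, -0.6, 0.9]
gripper_width: 0.999
gripper_force: 0.0
```

```bash
python3 go.py .5083 .114 .026 188.7; python3 - <<'E'
from h import *
for n in("scene","top"): cv2.imwrite(f"pics/{n}1.png",r.capture(n))
a=cv2.imread("pics/scene1.png")[100:240,230:400];b=cv2.imread("pics/top1.png")[190:330,150:320]
cv2.imwrite("pics/c2.png",cv2.resize(np.hstack([a,b]),None,fx=2.3,fy=2.3,interpolation=cv2.INTER_CUBIC))
E
```

```text
turn [0.     0.0023 0.0006]
shift in present axes [ 1.10e-03 -1.00e-04  1.27e-01] in final axes [ 8.00e-04 -1.00e-04  1.27e-01]
t 2.4333 tcp [0.5091 0.1142 0.153 ] F [ 1.2 -0.6  0.9] grip 0.0 0.9992990830192139 j6 -111.80873716961928
```

View pics/c2.png

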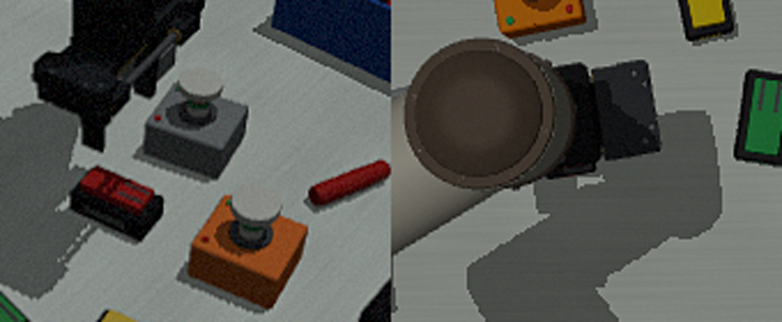

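The crop shows the open gripper above the pack (scene view about (281,187)) and clear of the grey and orange boxes. Descending.

```bash
python3 - <<'E'
from h import *
print("pack top seen at ~(283,182); expected",proj("scene",[.5083,.114,.042]),"tips",proj("scene",[.509,.114,.134]))
E
```

```text
pack top seen at ~(283,182); expected [280.7425486  179.64053346] tips [282.02819659 150.86677506]
```

drive_tool(steps=[0,0,0,0.001,0,0.025,1,0,0,0,0,0,0.025,1,0,0,0,0,0,0.025,1,0,0,0,0,0,0.02,1,0,0,0,0,0,0.015,1,0,0,0,0,0,0.01,1,0,0,0,0,0,0.006,1,0,0,0,0,0,0,1,0,0,0,0,0,0,1])

```text
time_s: 3.28
tcp_pos: [0.5078, 0.1141, 0.0264]
ee_rot: [[-0.988, -0.152, 0.002], [-0.152, 0.988, 0.001], [-0.002, 0.0, -1.0]]
wrist_force: [0.3, -0.0, 0.2]
gripper_width: 1.002
gripper_force: 0.0
```

drive_tool(steps=[0,0,0,0,0,0,0,0,0,0,0,0,0,0,0,0,0,0,0,0,0,0,0,0,0,0,0,0,0,0,0,0,0,0,0,0,0,0,0,0,0,0,0,0,0,0,0,0,0,0,0,0,0,0,0,0])

```text
time_s: 3.95
tcp_pos: [0.5071, 0.1139, 0.0256]
ee_rot: [[-0.988, -0.151, 0.0], [-0.151, 0.988, 0.0], [-0.0, 0.0, -1.0]]
wrist_force: [-0.4, 1.3, 1.0]
gripper_width: 0.574
gripper_force: 30.0
```

drive_tool(steps=[0,0,0,0,0,-0.01,0,0,0,0,0,0,-0.02,0,0,0,0,0,0,-0.03,0,0,0,0,0,0,-0.03,0,0,0,0,0,0,-0.03,0,0,0,0,0,0,-0.02,0,0,0,0,0,0,0,0,0,0,0,0,0,0,0])

```text
time_s: 4.62
tcp_pos: [0.5067, 0.1139, 0.1662]
ee_rot: [[-0.989, -0.151, 0.001], [-0.151, 0.989, 0.001], [-0.001, 0.001, -1.0]]
wrist_force: [-0.6, -0.9, -3.1]
gripper_width: 0.572
gripper_force: 30.0
```

```bash
python3 go.py .4666 -.2765 .15 168.5
```

```text
turn [0.0015 0.0009 0.3521]
shift in present axes [ 0.0985 -0.3799  0.0156] in final axes [-0.0385 -0.3905  0.0162]
t 4.6167 tcp [0.5067 0.1139 0.1662] F [-0.6 -0.9 -3.1] grip 29.9999093497172 0.5719980823176342 j6 -111.85439458383381
```

drive_tool(steps=[0,0,0.1174,0,0,0,0,0,0,0.1174,0,0,0,0,0,0,0.1174,0,0,0,0,0,0,0,-0.0035,-0.0355,0,0,0,0,0,-0.0035,-0.0355,0,0,0,0,0,-0.0035,-0.0355,0,0,0,0,0,-0.0035,-0.0355,0,0,0,0,0,-0.0035,-0.0355,0,0,0,0,0,-0.0035,-0.0355,0,0,0,0,0,-0.0035,-0.0355,0,0])

```text
time_s: 5.45
tcp_pos: [0.4793, -0.136, 0.1632]
ee_rot: [[-0.98, 0.199, -0.005], [0.199, 0.98, 0.001], [0.005, -0.0, -1.0]]
wrist_force: [1.0, 0.2, -3.4]
gripper_width: 0.567
gripper_force: 30.0
```

drive_tool(steps=[0,0,0,-0.0035,-0.0355,0,0,0,0,0,-0.0035,-0.0355,0,0,0,0,0,-0.0035,-0.0355,0,0,0,0,0,-0.0035,-0.03,0,0,0,0,0,0,-0.005,0,0,0,0,0,0,0,0,0,0,0,0,0,0,0,0,0,0,0,0,0,0,0])

```text
time_s: 6.12
tcp_pos: [0.4666, -0.2749, 0.1643]
ee_rot: [[-0.98, 0.198, -0.003], [0.198, 0.98, 0.001], [0.003, 0.001, -1.0]]
wrist_force: [0.1, -0.5, -4.2]
gripper_width: 0.572
gripper_force: 30.0
```

```bash
python3 go.py .4666 -.2765 .106 168.5; python3 - <<'E'
from h import *
for n in("scene","top"): cv2.imwrite(f"pics/{n}2.png",r.capture(n))
a=cv2.imread("pics/scene2.png")[180:330,60:230];b=cv2.imread("pics/top2.png")[180:330,310:480]
cv2.imwrite("pics/c3.png",cv2.resize(np.hstack([a,b]),None,fx=2.3,fy=2.3,interpolation=cv2.INTER_CUBIC))
E
```

```text
turn [ 0.0006 -0.0027  0.0011]
shift in present axes [-0.0005 -0.0016  0.0583] in final axes [-0.0004 -0.0015  0.0583]
t 6.1167 tcp [ 0.4666 -0.2749  0.1643] F [ 0.1 -0.5 -4.2] grip 30.000073816627264 0.5721633386972717 j6 -88.04737428876655
```

View pics/c3.png

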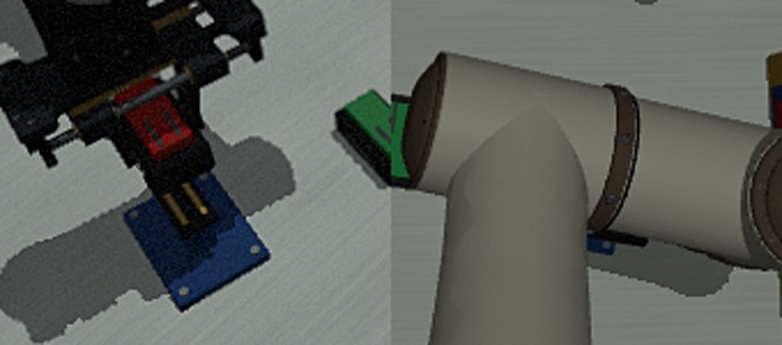

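The crop shows the pack held lengthwise, directly above the pad (scene about (130,250)). Lowering it.

drive_tool(steps=[0,-0.003,0.001,0.0007,-0.0015,0.015,0,0,0,0,0,0,0.015,0,0,0,0,0,0,0.015,0,0,0,0,0,0,0.01,0,0,0,0,0,0,0.006,0,0,0,0,0,0,0,0,0,0,0,0,0,0,0,0,0,0,0,0,0,0])

```text
time_s: 6.88
tcp_pos: [0.4672, -0.2775, 0.1054]
ee_rot: [[-0.98, 0.199, 0.005], [0.199, 0.98, -0.001], [-0.005, -0.0, -1.0]]
wrist_force: [0.5, 0.1, -3.1]
gripper_width: 0.57
gripper_force: 30.0
```

```bash
python3 go.py .4666 -.2765 .0965 168.5
```

```text
turn [-0.0004  0.0048  0.0001]
shift in present axes [0.0008 0.0009 0.0089] in final axes [0.0007 0.0009 0.0089]
t 6.8833 tcp [ 0.4672 -0.2775  0.1054] F [ 0.5  0.1 -3.1] grip 29.9998911190778 0.5704803229394543 j6 -87.90314681957966
```

drive_tool(steps=[0,0.002,0,0.001,0.0008,0.004,0,0,0,0,0,0,0.003,0,0,0,0,0,0,0.001,0,0,0,0,0,0,0,0,0,0,0,0,0,0,0])

```text
time_s: 7.3
tcp_pos: [0.4655, -0.2765, 0.0966]
ee_rot: [[-0.98, 0.2, 0.001], [0.2, 0.98, -0.0], [-0.001, -0.0, -1.0]]
wrist_force: [0.2, -0.7, -3.3]
gripper_width: 0.573
gripper_force: 30.0
```

drive_tool(steps=[0,0,0,0,0,0.001,0,0,0,0,0,0,0,0,0,0,0,0,0,0,0])

```text
time_s: 7.55
tcp_pos: [0.4658, -0.2765, 0.0957]
ee_rot: [[-0.98, 0.2, 0.001], [0.2, 0.98, -0.0], [-0.002, -0.0, -1.0]]
wrist_force: [0.5, -0.5, -2.5]
gripper_width: 0.572
gripper_force: 30.0
```

drive_tool(steps=[0,0,0,0,0,0.001,0,0,0,0,0,0,0,0,0,0,0,0,0,0,0])

```text
time_s: 7.8
tcp_pos: [0.4658, -0.2765, 0.0956]
ee_rot: [[-0.98, 0.2, 0.002], [0.2, 0.98, -0.001], [-0.002, -0.0, -1.0]]
wrist_force: [-2.5, 2.1, 5.7]
gripper_width: 0.571
gripper_force: 30.0
```

Contact, as the force rose by about 9 N. Releasing and backing up.

drive_tool(steps=[0,0,0,0,0,0,0.62,0,0,0,0,0,0,0.7,0,0,0,0,0,0,0.8,0,0,0,0,0,0,0.9,0,0,0,0,0,0,0.9,0,0,0,0,0,0,0.9])

```text
time_s: 8.3
tcp_pos: [0.4656, -0.2764, 0.0944]
ee_rot: [[-0.98, 0.2, 0.001], [0.2, 0.98, -0.0], [-0.001, -0.0, -1.0]]
wrist_force: [-1.4, 0.1, -0.3]
gripper_width: 0.872
gripper_force: 0.0
```

drive_tool(steps=[0,0,0,0,0,-0.01,0.9,0,0,0,0,0,-0.02,0.9,0,0,0,0,0,-0.03,0.9,0,0,0,0,0,-0.03,0.9,0,0,0,0,0,-0.03,0.9,0,0,0,0,0,-0.01,0.9,0,0,0,0,0,0,0.9])

```text
time_s: 8.88
tcp_pos: [0.4671, -0.277, 0.2288]
ee_rot: [[-0.98, 0.199, 0.009], [0.199, 0.98, -0.003], [-0.009, -0.001, -1.0]]
wrist_force: [0.2, 0.1, -0.5]
gripper_width: 0.896
gripper_force: 0.0
```

```bash
python3 go.py .5066 .2588 .22 188.7; python3 go.py .5066 .2588 .22 168.5
```

```text
turn [-0.0028  0.0089 -0.3526]
shift in present axes [0.0682 0.533  0.0075] in final axes [-0.1201  0.5237  0.0088]
t 8.8833 tcp [ 0.4671 -0.277   0.2288] F [ 0.2  0.1 -0.5] grip 0.0 0.8962447421413102 j6 -87.991996112544
turn [-0.0012  0.0092 -0.    ]
shift in present axes [0.0682 0.533  0.0075] in final axes [0.0681 0.533  0.0088]
t 8.8833 tcp [ 0.4671 -0.277   0.2288] F [ 0.2  0.1 -0.5] grip 0.0 0.8962447421413102 j6 -87.991996112544
```

drive_tool(steps=[0,0,0,0.0049,0.0381,0,0.9,0,0,0,0.0049,0.0381,0,0,0,0,0,0.0049,0.0381,0,0,0,0,0,0.0049,0.0381,0,0,0,0,0,0.0049,0.0381,0,0,0,0,0,0.0049,0.0381,0,0,0,0,0,0.0049,0.0381,0,0,0,0,0,0.0049,0.0381,0,0,0,0,0,0.0049,0.0381,0,0,0,0,0,0.0049,0.0381,0,0])

```text
time_s: 9.72
tcp_pos: [0.4925, 0.1083, 0.2234]
ee_rot: [[-0.98, 0.2, -0.001], [0.2, 0.98, -0.001], [0.001, -0.001, -1.0]]
wrist_force: [0.6, -0.0, -0.3]
gripper_width: 0.3
gripper_force: 0.0
```

drive_tool(steps=[0,0,0,0.0049,0.0381,0,0,0,0,0,0.0049,0.0381,0,0,0,0,0,0.0049,0.0381,0,0,0,0,0,0.0044,0.0377,0,0,0,0,0,0,0,0.02,0,0,0,0,0,0,0.02,0,0,0,0,0,0,0.02,0,0,0,0,0,0,0,0,0,0,0,0,0,0,0,0,0,0,0,0,0,0])

```text
time_s: 10.55
tcp_pos: [0.5057, 0.2595, 0.165]
ee_rot: [[-0.98, 0.2, 0.002], [0.2, 0.98, -0.0], [-0.002, 0.0, -1.0]]
wrist_force: [-0.6, 0.0, 0.8]
gripper_width: 0.005
gripper_force: 0.0
```

```bash
python3 go.py .5066 .2588 .12 168.5; python3 - <<'E'
from h import *
for n in("scene","top"): cv2.imwrite(f"pics/{n}3.png",r.capture(n))
a=cv2.imread("pics/scene3.png")[90:190,250:370];b=cv2.imread("pics/top3.png")[210:310,340:460];c=cv2.imread("pics/scene3.png")[220:320,95:215]
cv2.imwrite("pics/c4.png",cv2.resize(np.hstack([a,b,c]),None,fx=2.2,fy=2.2,interpolation=cv2.INTER_CUBIC))
s=open("m.py").read().replace("top0","top3").split('rect(blob((0,120')[0]
exec(s)
rect(blob((0,120,60),(8,255,255),(360,230,430,300)),.112,"rail")
rect(blob((0,0,0),(180,255,45),(360,230,430,300)),.100,"body")
E
```

```text
turn [ 0.0001  0.0017 -0.0004]
shift in present axes [-0.0009 -0.0005  0.045 ] in final axes [-0.001  -0.0005  0.045 ]
t 10.55 tcp [0.5057 0.2595 0.165 ] F [-0.6  0.   0.8] grip 0.0 0.004946198940361797 j6 -145.10404023401932
rail centre 466.9 -276.1 size 73 34 long axis deg 168.1
body centre 465.3 -270.9 size 97 58 long axis deg 168.4
```

View pics/c4.png

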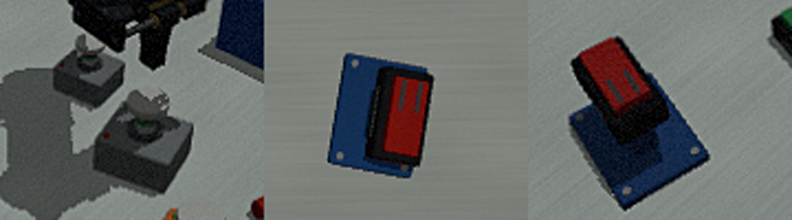

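The pack sits centred and lengthwise on the pad (rail centre (466.9,-276.1), 168.1°). The closed fingers are near the large grey box's plunger. Descending to touch the cap.

```bash
python3 - <<'E'
from h import *
print(proj("scene",[.5066,.2588,.097]),proj("scene",[.5057,.2595,.146]))
E
```

```text
[317.48546519 133.73158137] [319.07986953 117.59499574]
```

drive_tool(steps=[0,0,0,-0.0009,-0.0005,0.015,0,0,0,0,0,0,0.015,0,0,0,0,0,0,0.01,0,0,0,0,0,0,0.003,0,0,0,0,0,0,0,0,0,0,0,0,0,0,0])

```text
time_s: 11.15
tcp_pos: [0.5066, 0.259, 0.1223]
ee_rot: [[-0.98, 0.2, 0.002], [0.2, 0.98, 0.0], [-0.002, 0.001, -1.0]]
wrist_force: [0.5, -1.0, 0.0]
gripper_width: 0.009
gripper_force: 0.0
```

drive_tool(steps=[0,0,0,0,0,0.003,0,0,0,0,0,0,0.003,0,0,0,0,0,0,0,0,0,0,0,0,0,0,0])

```text
time_s: 11.48
tcp_pos: [0.5067, 0.2592, 0.1164]
ee_rot: [[-0.98, 0.199, 0.003], [0.199, 0.98, 0.001], [-0.002, 0.001, -1.0]]
wrist_force: [-0.6, -0.5, 4.6]
gripper_width: 0.002
gripper_force: 2.2
```

drive_tool(steps=[0,0,0,0,0,0.003,0,0,0,0,0,0,0.003,0,0,0,0,0,0,0.003,0,0,0,0,0,0,0.002,0,0,0,0,0,0,0.001,0,0,0,0,0,0,0,0,0,0,0,0,0,0,0,0,0,0,0,0,0,0])

```text
time_s: 12.15
tcp_pos: [0.5067, 0.2592, 0.1053]
ee_rot: [[-0.98, 0.199, 0.003], [0.199, 0.98, 0.001], [-0.003, 0.001, -1.0]]
wrist_force: [-1.9, -0.5, 9.4]
gripper_width: 0.005
gripper_force: 4.4
```

drive_tool(steps=[0,0,0,0,0,0.002,0,0,0,0,0,0,0.002,0,0,0,0,0,0,0.0005,0,0,0,0,0,0,0,0,0,0,0,0,0,0,0,0,0,0,0,0,0,0])

```text
time_s: 12.65
tcp_pos: [0.5067, 0.2593, 0.1011]
ee_rot: [[-0.98, 0.199, 0.003], [0.199, 0.98, 0.001], [-0.003, 0.001, -1.0]]
wrist_force: [-2.3, 0.0, 9.8]
gripper_width: 0.003
gripper_force: 5.2
```

```bash
python3 go.py .5066 .2588 .101 168.5; python3 - <<'E'
from h import *
cv2.imwrite("pics/scene4.png",r.capture("scene"))
b=r.capture("top");cv2.imwrite("pics/top4.png",b)
a=cv2.imread("pics/scene4.png")[120:185,280:350]
cv2.imwrite("pics/c5.png",np.hstack([cv2.resize(a,(420,390),interpolation=cv2.INTER_CUBIC),cv2.resize(b,(380,390))]))
E
```

```text
turn [0.0014 0.0028 0.0004]
shift in present axes [ 0.0001 -0.0005  0.0001] in final axes [ 0.0001 -0.0005  0.0001]
t 12.65 tcp [0.5067 0.2593 0.1011] F [-2.3  0.   9.8] grip 5.218039919855073 0.003116204750789508 j6 -145.00449120242857
```

View pics/c5.png

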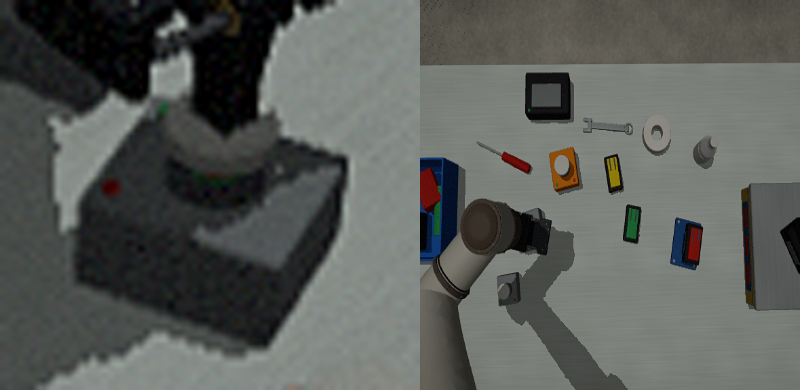

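The crop shows the cap pushed down with green at the collar's rim and a little red above it. The TCP height gives about 15 mm of travel. The pack is still on the stand and everything else is in place.

```bash
python3 -c "
from station import r
print(r.sense()['wrist_force'],r.finish_job())"
```

```text
the job is handed in; nothing more can be done
[-2.44496302  0.38305381 10.54267944] None
```

I handed the job in with the red pack released centred and lengthwise on the stand's pad, and the large grey box's plunger held about 15 mm down with its green band at the collar's rim; nothing else looks moved in the last picture.

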